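# Stand a gel cassette in the casting stand and lock it

## Task

Pick up the gel cassette from its cold block, stand it upright on its bottom edge, purple comb end up, in the middle of the casting stand's bay, square with the back wall and set down gently. Once it stands there on its own, slide the locking rod from either side through both eyelets across the front until its tip sticks out clearly past the far lug, and let go. Leave the other things on the bench standing where they are.

Things in the scene. Friction and masses are not known exactly. Their poses are not given: they have to be found in the camera images.
- stand: grey casting stand, fixed, base 12 mm high, x -50 to +35 mm, y -82 to +82 mm about its origin (on the bench under the bay's centre); z up, y to its left lug, front (rod side) faces its -x. White back wall: front face at x = +15 mm, 50 mm wide, top at 70 mm. Two aluminium lugs, y = 60 to 70 mm each side, 32 mm along x centred on x = -21 mm, top at 86 mm, each with an eyelet
- eyelet_left (a point): centre of the left lug's eyelet on its outer face (stand frame -21, +70, 68 mm); a round through hole 18 mm wide, axis along the stand's y
- eyelet_right (a point): centre of the right lug's eyelet on its outer face (stand frame -21, -70, 68 mm)
- bay (a point): centre of the bay floor, the green mat between back wall and rod line (stand frame 0, 0, 12 mm): where the middle of the cassette's bottom edge belongs
- block: blue cold block, fixed, 90 x 36 x 30 mm high, under the cassette at the start; origin at the centre of its underside, long side along its x
- cassette: gel cassette, loose, about 220 g: white frame, green glass window, 120 x 56 x 20 mm, plus a purple comb 46 mm wide, 8 mm thick, 12 mm out of one end. Starts flat on the block, its long sides overhanging by 10 mm. Origin at the centre of its underside as it lies (comb excluded); x along it towards the comb (up when it stands), y across, z through the 20 mm thickness. Both faces are alike
- cassette_foot (a point): middle of the cassette's bottom edge (the end with the black rubber line), mid thickness (-60, 0, 10 mm in its frame)
- cassette_comb (a point): outer end of the comb, mid thickness (72, 0, 10 mm in its frame)
- rod: locking rod, loose, about 80 g, lying flat: steel shaft 12 mm thick, 160 mm long, tapered tip; at the other end an orange flat tab 34 x 24 x 12 mm thick, too wide for the eyelets. Origin on the underside, 77 mm from the tip (194 mm overall), x along it from tab to tip; tab at x -117 to -83 mm, axis 6 mm above the underside
- rod_tip (a point): tip end of the shaft, on its axis (77, 0, 6 mm)
- rod_neck (a point): where the shaft leaves the tab, on its axis (-83, 0, 6 mm)
- reagent: amber bottle, loose, 64 mm across, 105 mm high, close beside one end of the stand (either end); origin at the centre of its underside, as for all the following
- tipbox: yellow tip box with clear top, loose, 80 x 110 x 45 mm high, beside the stand's other end
- rack: purple tube rack, loose, 60 x 120 x 38 mm high
- timer: white timer, loose, 55 x 75 x 24 mm high
- media: clear bottle with blue cap, loose, 80 mm across, 150 mm high
- cylinder: yellowish measuring cylinder, loose, 38 mm across on a 72 mm foot, 165 mm high
- beaker: white mug-shaped beaker with a handle, loose, 84 mm across, 100 mm high

How it is judged:
On the way, in this order (a step that is already met when the one before it is completed fails the run):
1. the cassette stands upright in the bay, comb up, released (angle between cassette's own x axis and vertical below 0.12 rad and angle between the y axis of cassette and the y axis of stand, either way round below 0.15 rad and x of cassette_foot in the frame of stand between -0.01 and 0.01 m and y of cassette_foot in the frame of stand between -0.018 and 0.018 m and z of cassette_foot in the frame of stand between 0.006 and 0.018 m and contact force between cassette and the fingers below 0.3 N), for 0.2 s.
2. the rod is through both eyelets (((y of rod_tip in the frame of stand between -0.12 and -0.073 m and y of rod_neck in the frame of stand between 0.065 and 0.12 m) or (y of rod_tip in the frame of stand between 0.073 and 0.12 m and y of rod_neck in the frame of stand between -0.12 and -0.065 m)) and angle between the x axis of rod and the y axis of stand, either way round below 0.12 rad and x of rod_tip in the frame of stand between -0.031 and -0.011 m and z of rod_tip in the frame of stand between 0.056 and 0.08 m and x of rod_neck in the frame of stand between -0.031 and -0.011 m and z of rod_neck in the frame of stand between 0.056 and 0.08 m), for 0.2 s.
At the end, for the whole second after the job is handed in: Cassette comb up in the bay, within 0.12 rad of vertical and 0.15 rad of square, bottom edge on the floor within 10 mm front to back and 18 mm sideways of the centre; rod through both eyelets, tip at least 3 mm past the far lug, within 10 mm and 0.12 rad of their axis; both released, at rest (all of step 1 and all of step 2 and linear speed of each of cassette, rod below 0.02 m/s); the robot touches nothing.
It fails at once if the cassette was banged against the stand (over 60 N) (contact force between cassette and stand above 60 N).
It fails at once if a bottle or the measuring cylinder was pushed more than 25 mm or tipped over (distance of any of reagent, media, cylinder from where it was at the start of the episode above 0.025 m or angle between any of reagent, media, cylinder's own z axis and vertical above 0.35 rad).
It fails at once if the tip box, tube rack, timer or beaker was pushed more than 25 mm or tipped over (distance of any of tipbox, rack, timer, beaker from where it was at the start of the episode above 0.025 m or angle between any of tipbox, rack, timer, beaker's own z axis and vertical above 0.35 rad).
It also fails if it takes over 69 s, if anything falls off the work surface, if the arm or the gripper's body presses on something with over 40 N, if the wrist force passes 120 N, or if a joint passes its speed limit or range.

## Robot

A 6-joint arm with a two-finger parallel gripper is mounted at the origin on the work surface. World frame = base frame: x ahead of the robot, y to its left, z up, the work surface at z = 0. Lengths are in m, angles in rad, forces in N, time in s.
With the tool pointing down it reaches from about 0.375 to 0.9 m from the base axis. Payload 3.1 kg.
Tool frame: the origin (TCP) lies at the very end of the fingers, on their centre line; the grasp point (between the pads) lies 19 mm behind it (manip.hold_point_z is the distance from the TCP to the grasp point, in m); y points along the fingers, z is the direction in which the jaws open and shut, and the axes are right-handed (so a half turn about y gives the same grasp; the last joint's range is limited). The gripper opens to 85 mm and grips with 20 to 120 N. Pads are 22 mm wide; open, the fingers measure 114 mm over their backs; the gripper's body (76 mm by 85 mm) begins 54 mm behind the grasp point. The pads swing forward as they close: fully open they stand 13 mm farther back than shut.
Start: joints at [1.024, 0.527, 1.433, -0, 1.181, -0.178], TCP at [0.225, 0.583, 0.231] pointing down, gripper open.
Joint ranges: [-3.08, 3.08], [-0.75, 2.2], [0.22, 2.44], [-1.43, 4.57], [0, 2.65], [-2.85, 2.85]. Speed limits (rad/s): [2.79, 2.79, 3.14, 3.14, 3.14, 3.14].

## Interface

Orientations are given as a unit quaternion [x, y, z, w].
In Python, from station import manip, eyes, workorder gives the robot as it stands. The module is installed in compiled form; this text tells all that it offers.
- The arm moves only by the shell command python3 -m jog 'ROWS' [OPENING] [FORCE]. ROWS is JSON, a list of rows, each a list of 2 entries, a list of its own where there are three numbers: the shift along the tool's x, y, z in cm, then the turn about the tool's y in rad. A call has 1 to 20 rows; each row is the pose to reach, as a shift and turn from the pose commanded when the call began, along the tool's axes at that moment; what a row does not reach only later rows make up. A row lasts 1/12 s, in which the tool goes at most 41.7 mm and 7.16 degrees, less where a joint would pass 70% of its speed; a pose out of reach is approached as far as the arm can. A call with a gripper value outside its range is refused whole. OPENING is the finger opening in cm, from 0 to 8.54, set as the call begins (- or left out, the last holds). The fingers move at their own pace and stop on an object; FORCE is the grip in N (left out, the last holds). Time passes only in rows, so rows that repeat a pose let the fingers close. It gives the time, the measured TCP pose, the force and the opening at its end, in the units of the state.
- manip.sense(): the state, without advancing time (a new reading comes with each control period).
- eyes.snapshot(name): name is "scene" or "top"; returns a dict with "frame" (480x640x3 uint8, red, green, blue), "vfov" (degrees; the focal length in pixels is half the picture's height over the tangent of half this angle, whatever the lens; pixels are square), "cx", "cy" (the principal point, pixels), "rvec" (rotation vector, rad) and "tvec" (3), from world to camera coordinates, as OpenCV has them. Camera axes: x right, y down, z forward; pixel columns grow to the right and rows downward; lengths in m; the calibration is good to about 2 mm. A picture is of the moment at which its call begins. There is no depth.
- workorder.sign_off(): hands the job in, once; it reports no verdict.
The state is a dict: "t": time; "q": joint angles; "qd": joint speeds; "tau": joint torques, N m; "tcp_pos": TCP position; "tool_rot": TCP orientation; "force": force on the tool from outside, world axes, zero at the start; "ft_torque": the same for the moment, N m; "finger_gap": opening from 0.0 (shut) to 1.0 (fully open).
Only numpy, scipy, OpenCV 4.12 (cv2) and the standard library are available. Lean on these libraries where they do the work, as an engineer would, in place of code of your own. Each camera call takes 0.05 s, during which the arm holds its last target. There are 200 camera calls.

## Working session

There is one attempt and no reset: what is moved stays moved. The work goes in short steps, Python scripts to look and compute and a shell command to move; the robot and the scene stay as the last step left them, time stands still between calls to the robot, and variables do not carry over. Pictures are saved under pics/ and viewed, about 8 in all and at most 12, crops included, and the job is handed in when it is done.

```bash
mkdir -p pics; cat > h.py <<'E'
import numpy as np, cv2
from station import manip, eyes, workorder
from scipy.spatial.transform import Rotation as R
def snap(n,save=None):
    s=eyes.snapshot(n); s=dict(s)
    if save: cv2.imwrite('pics/'+save,cv2.cvtColor(s['frame'],cv2.COLOR_RGB2BGR))
    f=s['frame'].shape[0]/2/np.tan(np.radians(s['vfov'])/2)
    s['K']=np.array([[f,0,s['cx']],[0,f,s['cy']],[0,0,1.]]); s['Rm']=cv2.Rodrigues(np.array(s['rvec'],float))[0]; s['t']=np.array(s['tvec'],float).ravel()
    return s
def ray(s,uv):
    d=np.linalg.inv(s['K'])@np.array([uv[0],uv[1],1.]); return -s['Rm'].T@s['t'], s['Rm'].T@d
def onz(s,uv,z):
    c,d=ray(s,uv); return c+d*(z-c[2])/d[2]
def proj(s,p):
    q=s['Rm']@np.asarray(p,float)+s['t']; q=s['K']@q; return q[:2]/q[2]
E
python3 - <<'E'
from h import *
for n in('scene','top'):
    s=snap(n,n+'0.png'); print(n,s['vfov'],s['cx'],s['cy'],[k for k in s],ray(s,(320,240)))
print(manip.sense(),manip.hold_point_z)
E
```

```text
scene 46.93641868881289 325.2847867144177 233.84728248368336 ['frame', 'vfov', 'cx', 'cy', 'rvec', 'tvec', 'K', 'Rm', 't'] (array([ 1.06416521, -1.10141347,  0.95077035]), array([-0.37172692,  0.71502138, -0.59226582]))
top 54.90359421610818 316.57064672074364 243.95943663719427 ['frame', 'vfov', 'cx', 'cy', 'rvec', 'tvec', 'K', 'Rm', 't'] (array([ 0.40007833, -0.01002768,  1.14348791]), array([ 0.08139897, -0.00346381, -0.99674007]))
{'t': 0.1, 'q': array([ 1.02449877e+00,  5.28411572e-01,  1.43378146e+00,  2.16753847e-05,
        1.18139566e+00, -1.78503555e-01]), 'qd': array([ 0.00072619, -0.00203355, -0.00310177, -0.00037201, -0.00101209,
       -0.00088925]), 'tau': array([ 7.01906247e-04, -4.43301415e+01, -1.78587055e+01, -1.69516420e-04,
        3.91628229e-03,  3.22662140e-05]), 'tcp_pos': array([0.22435161, 0.58265292, 0.23040558]), 'tool_rot': array([ 0.69584041, -0.12956275,  0.12904912, -0.6945257 ]), 'force': array([-0.18236842, -0.21628199, -0.35474034]), 'ft_torque': array([-0.03205054, -0.07452098,  0.0037751 ]), 'finger_gap': 1.0024653006506679} 0.0187
```

View pics/scene0.png

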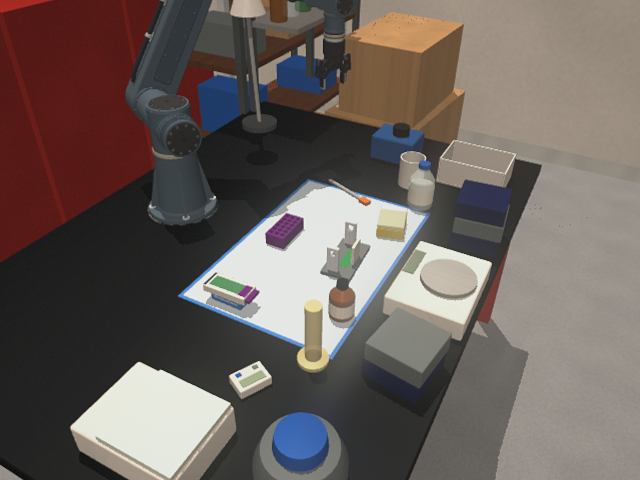

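View pics/top0.png

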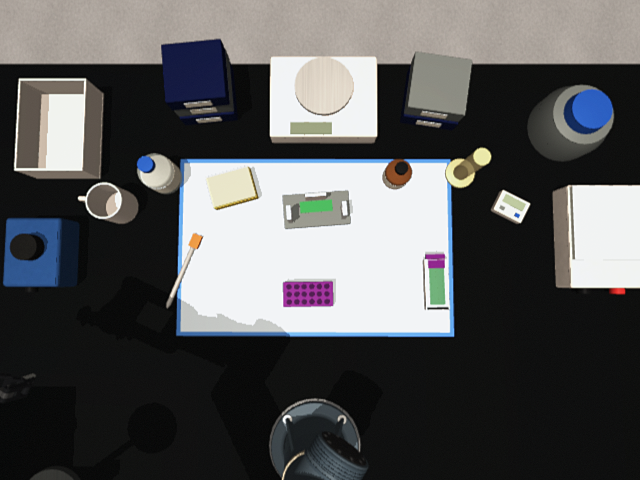

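The top view shows the stand at about (316,208), facing the robot. The cassette is at (436,280) with its comb away from the robot, and the rod runs from its tab at (195,240) to its tip at (170,305). The tip box is to the stand's left and the reagent to its right, so I'll insert the rod from the left.

```bash
python3 - <<'E'
from h import *
im=cv2.imread('pics/top0.png')
def z(a,b,c,d,k): return cv2.resize(im[b:d,a:c],None,fx=k,fy=k,interpolation=cv2.INTER_CUBIC)
A=z(270,180,370,240,5)   #500x300
B=z(415,245,455,315,4)   #160x280
C=z(155,225,215,315,3)   #180x270
o=np.zeros((600,700,3),np.uint8); o[:300,:500]=A; o[:280,520:680]=B; o[310:580,:180]=C
D=cv2.imread('pics/scene0.png')[215:285,310:380]; o[310:590,200:480]=cv2.resize(D,None,fx=4,fy=4,interpolation=cv2.INTER_CUBIC)
D=cv2.imread('pics/scene0.png')[265:315,195:265]; o[310:460,490:700]=cv2.resize(D,None,fx=3,fy=3,interpolation=cv2.INTER_CUBIC)
cv2.imwrite('pics/crop0.png',o)
hsv=cv2.cvtColor(im,cv2.COLOR_BGR2HSV)
for nm,lo,hi in [('green',(45,80,50),(80,255,255)),('purple',(135,80,40),(165,255,255)),('orange',(5,150,150),(20,255,255))]:
    m=cv2.inRange(hsv,lo,hi)
    for c in cv2.findContours(m,cv2.RETR_EXTERNAL,cv2.CHAIN_APPROX_NONE)[0]:
        if cv2.contourArea(c)>30: print(nm,cv2.contourArea(c),cv2.minAreaRect(c))
print(R.from_quat(manip.sense()['tool_rot']).as_matrix().round(3))
E
```

```text
green 440.0 ((437.0, 286.0), (34.0, 14.0), 90.0)
green 326.0 ((315.7441101074219, 205.6735076904297), (11.427779197692871, 32.36592483520508), 85.60128784179688)
purple 1151.5 ((307.5, 294.0), (24.0, 49.0), 90.0)
purple 205.5 ((435.0, 260.5), (13.0, 18.0), 90.0)
orange 95.0 ((194.89657592773438, 240.74139404296875), (8.797531127929688, 12.736725807189941), 23.198591232299805)
[[ 0.933 -0.001  0.36 ]
 [-0.36  -0.002  0.933]
 [-0.    -1.    -0.002]]
```

View pics/crop0.png

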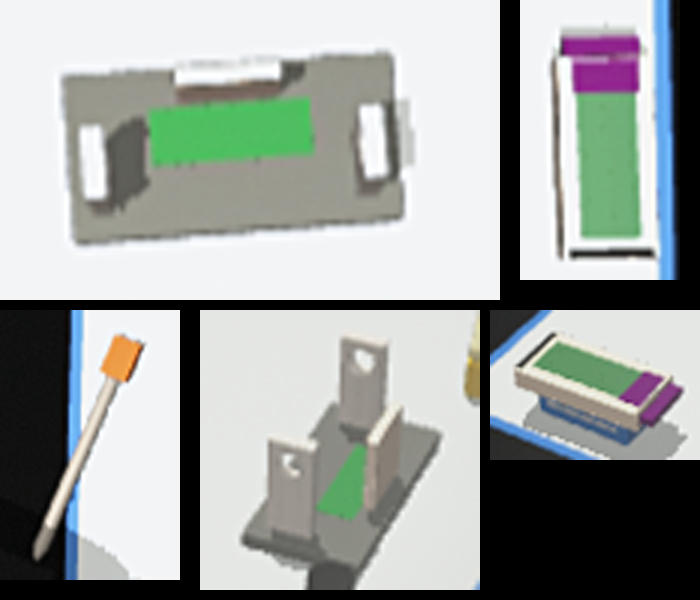

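```bash
python3 - <<'E'
from h import *
s=snap('top'); 
c=lambda x,y:(270+x/5-.4,180+y/5-.4)
P=[onz(s,c(*p),.012)[:2] for p in[(62,75),(392,53),(403,218),(75,242)]]
Q=[onz(s,c(*p),.086)[:2] for p in[(93,163),(374,142)]]
src=np.array([(35,82),(35,-82),(-50,-82),(-50,82)])/1000.
def fit(a,b):
    a=np.array(a);b=np.array(b);ac=a-a.mean(0);bc=b-b.mean(0)
    th=np.arctan2((ac[:,0]*bc[:,1]-ac[:,1]*bc[:,0]).sum(),(ac*bc).sum())
    Rm=np.array([[np.cos(th),-np.sin(th)],[np.sin(th),np.cos(th)]]);t=b.mean(0)-Rm@a.mean(0)
    return th,t,np.abs(b-(a@Rm.T+t)).max()
print('base',fit(src,P)); print('lugs',fit(np.array([(-21,65),(-21,-65)])/1000,Q))
print('all',fit(np.vstack([src,np.array([(-21,65),(-21,-65)])/1000]),P+Q))
print('mat',onz(s,(315.74,205.67),.012))
k=lambda x,y:(415+(x-520)/4-.4,245+y/4-.4)
for n,p,z in[('foot',(612,256),.05),('footL',(568,257),.05),('topL',(560,58),.05),('combend',(600,36),.044),('footR',(658,254),.05),('win',(610,165),.05)]: print(n,onz(s,k(*p),z))
r=lambda x,y:(155+x/3-.3,225+(y-310)/3-.3)
for n,p in[('tip',(39,558)),('neck',(112,379)),('tabend',(133,340)),('tab',(123,359))]: print(n,onz(s,r(*p),.008))
for n,p in[('reagent',(398,185)),('tipbox',(232,190)),('tbR',(257,198)),('tbRt',(251,168)),('rackT',(308,280))]: print(n,onz(s,p,.04))
E
```

```text
base (np.float64(0.07100443593335727), array([ 0.57687087, -0.00402023]), np.float64(0.0013657408259905024))
lugs (np.float64(0.07546116665804377), array([ 0.57659552, -0.00356735]), np.float64(2.169692712521154e-05))
all (np.float64(0.07173159787803791), array([ 0.57678075, -0.00389168]), np.float64(0.0013332777899766057))
mat [ 0.57757472 -0.00340935  0.012     ]
foot [ 0.32799662 -0.28986186  0.05      ]
footL [ 0.32738594 -0.26406031  0.05      ]
topL [ 0.4441785 -0.2612603  0.05     ]
combend [ 0.4575319  -0.28663191  0.044     ]
footR [ 0.32919088 -0.31684443  0.05      ]
win [ 0.38117775 -0.28965471  0.05      ]
tip [0.32749549 0.35803893 0.008     ]
neck [0.47359663 0.30152333 0.008     ]
tabend [0.50578933 0.28487118 0.008     ]
tab [0.49008973 0.29280204 0.008     ]
reagent [ 0.62360038 -0.2022524   0.04      ]
tipbox [0.61134805 0.19889333 0.04      ]
tbR [0.59182581 0.13822915 0.04      ]
tbRt [0.66531442 0.15354169 0.04      ]
rackT [0.39460371 0.0146872  0.04      ]
```

```bash
cat >> h.py <<'E'
def go(p,yaw=None,m=None):
    "shift (cm, tool axes) and turn from measured pose to world point p (TCP), jaw yaw in deg"
    s=manip.sense(); M=R.from_quat(s['tool_rot']).as_matrix(); d=M.T@(np.array(p)-s['tcp_pos'])*100
    y0=np.degrees(np.arctan2(M[1,2],M[0,2])); out=[d.round(2).tolist()]
    if yaw is not None: out.append(round(float(-np.radians((yaw-y0+180)%360-180)),3))
    print('tcp',s['tcp_pos'].round(4),'jaw',round(y0,2),'gap',round(s['finger_gap'],3),'F',s['force'].round(2),'t',round(s['t'],2),'GO',out)
E
python3 -m jog '[[[38,0,-31.6],2.75],[[38,0,-31.6],2.75],[[38,0,-31.6],2.75],[[38,0,-31.6],2.75],[[38,0,-31.6],2.75],[[38,0,-31.6],2.75],[[38,0,-31.6],2.75],[[38,0,-31.6],2.75],[[38,0,-31.6],2.75],[[50.7,0,-73.7],2.75],[[50.7,0,-73.7],2.75],[[50.7,0,-73.7],2.75],[[50.7,0,-73.7],2.75],[[50.7,0,-73.7],2.75],[[50.7,0,-73.7],2.75],[[50.7,0,-73.7],2.75],[[50.7,0,-73.7],2.75],[[50.7,0,-73.7],2.75],[[50.7,0,-73.7],2.75],[[50.7,0,-73.7],2.75]]' 8.5 20
python3 -c "
from h import *
go((.4325,-.2873,.021),-88.6)"
```

```text
t: 1.82
tcp_pos: [0.4283, -0.2041, 0.2313]
tool_rot: [-0.094, 0.701, -0.701, 0.094]
force: [0.5, 0.6, 0.1]
finger_gap: 0.993
tcp [ 0.4283 -0.2041  0.2313] jaw -74.71 gap 0.993 F [0.53 0.6  0.12] t 1.82 GO [[1.79, 21.02, 8.14], 0.242]
```

```bash
python3 -m jog '[[[1.5,9,7],0.2],[[1.5,9,7],0.2],[[1.5,9,7],0.2],[[1.5,9,7],0.2],[[1.5,9,7],0.2],[[1.5,9,7],0.2]]' 
python3 -c "
from h import *
s=snap('scene','s1.png'); snap('top','t1.png')
a=cv2.imread('pics/s1.png')[180:320,180:320]; b=cv2.imread('pics/t1.png')[220:340,380:500]
o=np.zeros((560,800,3),np.uint8); o[:560,:400]=cv2.resize(a,(400,400))[0:0] if 0 else cv2.copyMakeBorder(cv2.resize(a,(400,400)),0,160,0,0,0); o[:400,400:]=cv2.resize(b,(400,400)); cv2.imwrite('pics/v1.png',o)
go((.4325,-.2873,.021),-88.6)"
```

```text
t: 2.32
tcp_pos: [0.4332, -0.2728, 0.1416]
tool_rot: [-0.026, 0.707, -0.706, 0.026]
force: [-1.0, -0.2, -0.0]
finger_gap: 0.991
tcp [ 0.4338 -0.2727  0.1427] jaw -85.69 gap 0.996 F [ 0.34  0.5  -0.39] t 2.42 GO [[0.25, 12.17, 1.43], 0.051]
```

View pics/v1.png

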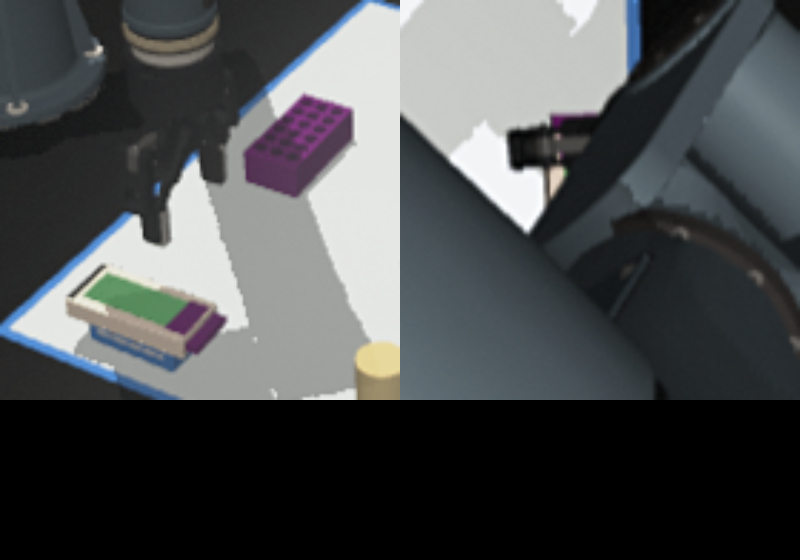

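The gripper is squarely over the comb half of the cassette, with the fingers to either side of it. I'll descend and grip lightly so the cassette can pivot in the pads.

```bash
python3 -m jog '[[[0.2,4,1.4],0.05],[[0.2,7,1.4],0.05],[[0.2,10,1.4],0.05],[[0.2,12.4,1.4],0.05],[[0.2,12.4,1.4],0.05],[[0.2,12.4,1.4],0.05]]'
python3 -c "
from h import *
go((.4325,-.2873,.018),-88.6)"
python3 -m jog '[[[0,0,0],0],[[0,0,0],0],[[0,0,0],0],[[0,0,0],0],[[0,0,0],0],[[0,0,0],0],[[0,0,0],0],[[0,0,0],0]]' 4.5 20
python3 -c "
from h import *
go((.4325,-.2873,.018),-88.6)"
```

```text
t: 2.92
tcp_pos: [0.4325, -0.2867, 0.0178]
tool_rot: [-0.009, 0.707, -0.707, 0.009]
force: [-0.5, -0.5, -0.2]
finger_gap: 0.998
tcp [ 0.4325 -0.2867  0.0178] jaw -88.55 gap 0.998 F [-0.5  -0.51 -0.23] t 2.92 GO [[0.01, -0.02, 0.06], 0.001]
t: 3.58
tcp_pos: [0.4335, -0.2883, 0.0196]
tool_rot: [0.007, -0.706, 0.708, -0.009]
force: [0.9, 2.1, 7.9]
finger_gap: 0.652
tcp [ 0.4335 -0.2883  0.0196] jaw -88.65 gap 0.652 F [0.92 2.12 7.86] t 3.58 GO [[0.1, 0.16, -0.1], -0.001]
```

```bash
python3 -m jog '[[[0,-1,0],0],[[0,-2,0],0],[[0,-3.5,0],0],[[0,-5,0],0],[[0,-7,0],0],[[0,-9,0],0],[[0,-11,0],0],[[0,-13,0],0],[[0,-15,0],0],[[0,-15,0],0],[[0,-15,0],0]]'
python3 -c "
from h import *
snap('scene','s2.png')
a=cv2.imread('pics/s2.png')[160:320,160:340]; cv2.imwrite('pics/v2.png',cv2.resize(a,None,fx=3,fy=3))
go((.4325,-.2873,.018),-88.6)"
```

```text
t: 4.5
tcp_pos: [0.4327, -0.288, 0.1688]
tool_rot: [0.008, -0.706, 0.708, -0.009]
force: [0.2, 0.3, -2.9]
finger_gap: 0.651
tcp [ 0.432  -0.2873  0.1676] jaw -88.64 gap 0.65 F [ 0.86  0.12 -2.83] t 4.55 GO [[-0.04, 14.96, -0.0], -0.001]
```

View pics/v2.png

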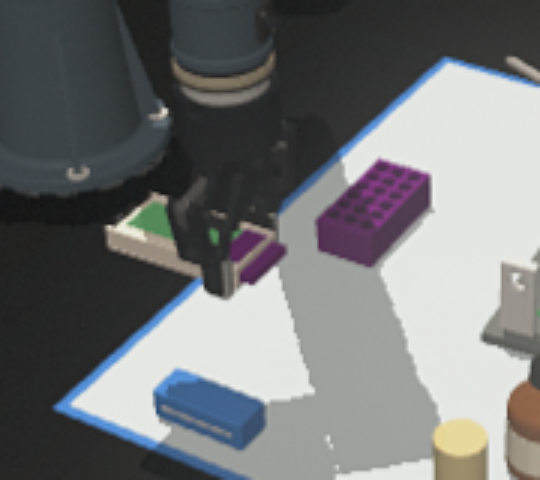

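The cassette stays rigid in the grip, so it needs outside contact to turn. I'll regrip nearer its middle, then push the comb up against a lug top with the fingers straddling the lug. After that, a vertical face can square it up.

```bash
python3 -m jog '[[[0,4,0],0],[[0,8,0],0],[[0,11,0],0],[[0,13,0],0],[[0,14,0],0],[[0,14.6,0],0],[[0,14.9,0],0],[[0,14.9,0],0]]'
python3 -m jog '[[[0,0,0],0],[[0,0,0],0],[[0,0,0],0],[[0,0,0],0],[[1.2,0.2,0],0],[[1.2,0.2,0],0],[[1.2,0.2,0],0]]' 8.5 20
python3 -m jog '[[[0,0,0],0],[[0,0,0],0],[[0,0,0],0],[[0,0,0],0],[[0,0,0],0],[[0,0,0],0],[[0,0,0],0]]' 4.5 20
python3 -m jog '[[[0,-2,0],0],[[0,-4,0],0],[[0,-7,0],0],[[0,-11,0],0],[[0,-15,0],0],[[0,-15,0],0],[[0,-15,0],0]]'
python3 -c "
from h import *
go((.4325,-.2873,.018),-88.6)"
```

```text
t: 5.22
tcp_pos: [0.4318, -0.2869, 0.0192]
tool_rot: [-0.009, 0.707, -0.707, 0.008]
force: [-0.6, 0.8, -2.2]
finger_gap: 0.652
t: 5.8
tcp_pos: [0.4201, -0.2878, 0.0163]
tool_rot: [-0.008, 0.707, -0.707, 0.008]
force: [0.4, 0.2, -0.4]
finger_gap: 0.998
t: 6.38
tcp_pos: [0.4209, -0.2881, 0.0165]
tool_rot: [0.008, -0.707, 0.707, -0.009]
force: [1.2, 0.8, 2.5]
finger_gap: 0.654
t: 6.97
tcp_pos: [0.4211, -0.2887, 0.168]
tool_rot: [0.007, -0.706, 0.708, -0.01]
force: [-0.0, 0.8, -2.9]
finger_gap: 0.651
tcp [ 0.4211 -0.2887  0.168 ] jaw -88.63 gap 0.651 F [-0.    0.79 -2.95] t 6.97 GO [[-1.1, 15.01, -0.16], -0.001]
```

```bash
cat >> h.py <<'E'
TH=.0717; O=np.array([.5768,-.0039])
def st(x,y,z):
    c,s_=np.cos(TH),np.sin(TH); return (O[0]+c*x-s_*y, O[1]+s_*x+c*y, z)
E
python3 -c "
from h import *
go(st(-.059,-.065,.105),-85.9)"
```

```text
tcp [ 0.4211 -0.2887  0.168 ] jaw -88.63 gap 0.651 F [-0.    0.79 -2.95] t 6.97 GO [[-10.65, 6.26, -21.35], -0.048]
```

```bash
python3 -m jog '[[[-2,1,-4],-0.05],[[-4,2,-8],-0.05],[[-6,3,-12],-0.05],[[-8,4,-16],-0.05],[[-10,5.5,-20],-0.05],[[-10.6,6.2,-21.3],-0.05],[[-10.6,6.2,-21.3],-0.05],[[-10.6,6.2,-21.3],-0.05],[[-10.6,6.2,-21.3],-0.05]]'
python3 -c "
from h import *
s=snap('scene','s3.png')
a=cv2.imread('pics/s3.png')[170:310,250:430]; cv2.imwrite('pics/v3.png',cv2.resize(a,None,fx=3.5,fy=3.5))
go(st(-.059,-.065,.0545),-85.9)"
```

```text
t: 7.72
tcp_pos: [0.5197, -0.072, 0.1025]
tool_rot: [-0.028, 0.707, -0.706, 0.025]
force: [1.8, -0.6, -1.9]
finger_gap: 0.651
tcp [ 0.5202 -0.0729  0.1032] jaw -85.8 gap 0.653 F [-0.22 -0.44 -2.14] t 7.77 GO [[-0.25, 4.87, 0.03], 0.002]
```

View pics/v3.png

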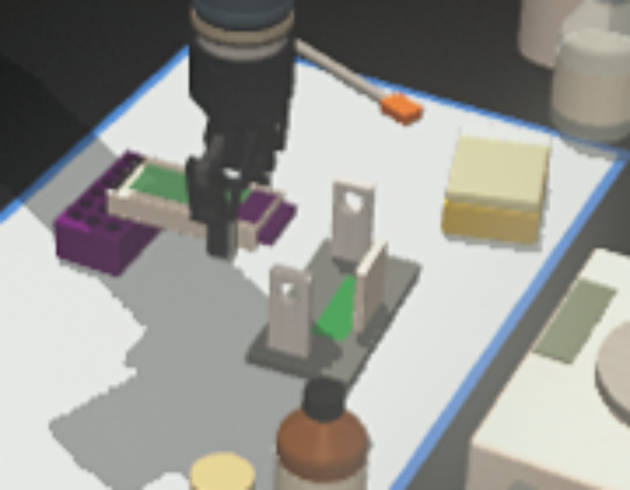

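```bash
python3 -m jog '[[[-0.2,1.5,0],0],[[-0.2,2.5,0],0],[[-0.2,3,0],0],[[-0.2,3.3,0],0],[[-0.2,3.6,0],0],[[-0.2,3.9,0],0],[[-0.2,4.2,0],0],[[-0.2,4.2,0],0]]'
python3 -c "
from h import *
s=snap('scene','s4.png')
a=cv2.imread('pics/s4.png')[170:310,250:430]; cv2.imwrite('pics/v4.png',cv2.resize(a,None,fx=3.5,fy=3.5))
go(st(-.059,-.065,.0545),-85.9)"
```

```text
t: 8.43
tcp_pos: [0.522, -0.0727, 0.0626]
tool_rot: [0.027, -0.707, 0.707, -0.025]
force: [-4.6, -2.7, 1.0]
finger_gap: 0.653
tcp [ 0.522  -0.0727  0.0626] jaw -85.75 gap 0.65 F [-4.45 -2.91  0.43] t 8.48 GO [[-0.06, 0.81, 0.03], 0.003]
```

View pics/v4.png

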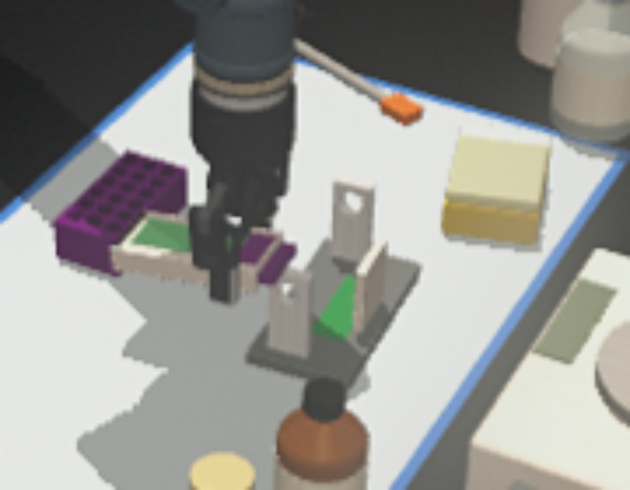

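The lug is turning the cassette, now about 25°, with only a few newtons. I'll carry on down.

```bash
python3 -m jog '[[[0,0.3,0],0],[[0,0.6,0],0],[[0,0.8,0],0],[[0,0.9,0],0],[[0,0.9,0],0],[[0,-4,0],0],[[0,-8,0],0],[[0,-8,0],0],[[0,-8,0],0]]'
python3 -c "
from h import *
s=snap('scene','s5.png')
a=cv2.imread('pics/s5.png')[150:290,250:430]; cv2.imwrite('pics/v5.png',cv2.resize(a,None,fx=3.5,fy=3.5))
go(st(.080,-.065,.150),-85.9)"
```

```text
t: 9.23
tcp_pos: [0.5261, -0.0731, 0.1454]
tool_rot: [0.023, -0.705, 0.708, -0.029]
force: [-0.2, 0.3, -3.0]
finger_gap: 0.651
tcp [ 0.5243 -0.0725  0.1436] jaw -85.77 gap 0.653 F [-0.15  0.15 -2.96] t 9.28 GO [[-13.73, -0.59, 0.06], 0.002]
```

View pics/v5.png

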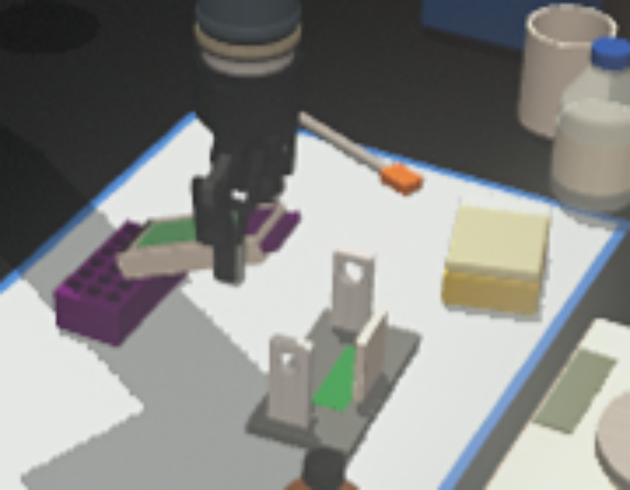

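```bash
python3 -c "
from h import *
s=snap('scene'); t=manip.sense()['tcp_pos']; P=t+[0,0,.0235]
for th in (25,35,45,55):
    a=np.radians(th); c,k=np.cos(TH),np.sin(TH); X=np.array([c,k,0]);Y=np.array([-k,c,0]);u=np.cos(a)*X+[0,0,np.sin(a)]; n=-np.sin(a)*X+[0,0,np.cos(a)]
    f=lambda x,y,z:((proj(s,P+(x-.033)*u+y*Y+(z-.01)*n)-[250,150])*3.5).round().tolist()
    print(th,'foot near bot',f(-.06,-.028,0),'foot near top',f(-.06,-.028,.02),'foot far top',f(-.06,.028,.02),'comb',f(.072,.0,.01))
"
```

```text
25 foot near bot [124.0, 285.0] foot near top [113.0, 262.0] foot far top [147.0, 224.0] comb [284.0, 230.0]
35 foot near bot [136.0, 303.0] foot near top [122.0, 281.0] foot far top [155.0, 243.0] comb [280.0, 222.0]
45 foot near bot [151.0, 319.0] foot near top [133.0, 299.0] foot far top [166.0, 260.0] comb [275.0, 215.0]
55 foot near bot [167.0, 333.0] foot near top [147.0, 315.0] foot far top [179.0, 276.0] comb [268.0, 208.0]
```

```bash
python3 -m jog '[[[-4,-0.5,0.7],0],[[-8,-0.5,0.7],0],[[-12,-0.5,0.7],0],[[-15.7,-0.5,0.7],0],[[-15.7,-0.5,0.7],0],[[-15.7,3,0.7],0],[[-15.7,6,0.7],0],[[-15.7,8,0.7],0],[[-15.7,8,0.7],0]]'
python3 -c "
from h import *
s=snap('top','t6.png'); print('scale edge',onz(s,(323,142),.06),onz(s,(323,142),0))
go(st(.100,-.072,.042),-85.9)
s=snap('scene','s6.png')
a=cv2.imread('pics/s6.png')[150:290,280:460]; cv2.imwrite('pics/v6.png',cv2.resize(a,None,fx=3.5,fy=3.5))"
```

```text
t: 10.08
tcp_pos: [0.6742, -0.0662, 0.0542]
tool_rot: [-0.031, 0.708, -0.705, 0.021]
force: [-1.2, 0.4, -3.5]
finger_gap: 0.649
scale edge [ 0.72355191 -0.0208925   0.06      ] [ 0.74146481 -0.02149415  0.        ]
tcp [ 0.6762 -0.0667  0.0571] jaw -85.78 gap 0.651 F [-0.98  0.02 -3.09] t 10.13 GO [[-0.55, 1.5, 0.24], 0.002]
```

View pics/v6.png

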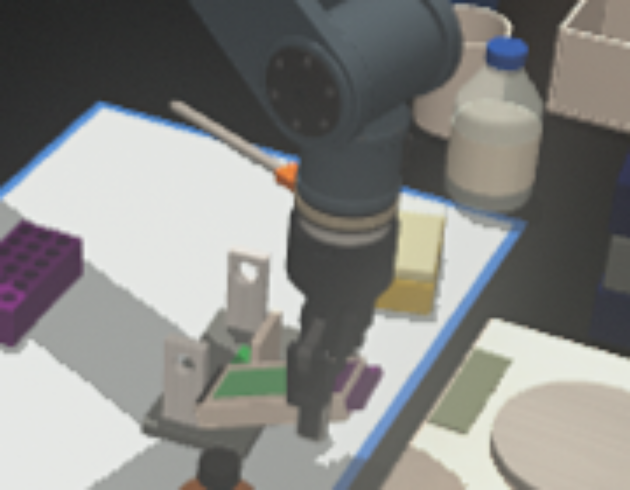

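```bash
python3 -m jog '[[[0.6,0,0],0],[[1.2,0,0],0],[[1.5,-0.7,0],0],[[1.8,-1.3,0],0],[[2.1,-1.9,0],0],[[2.6,-2.6,0],0],[[3.0,-3.2,0],0],[[3.6,-3.8,0],0],[[4.2,-4.4,0],0],[[4.8,-4.9,0],0],[[5.5,-5.4,0],0],[[6.2,-5.8,0],0],[[7.0,-6.1,0],0],[[7.6,-6.4,0],0],[[8.2,-6.5,0],0],[[8.8,-6.6,0],0],[[9.2,-6.6,0],0],[[9.2,-6.6,0],0]]'
python3 -c "
from h import *
go(st(.005,-.07,.1245),-85.9)
s=snap('scene','s7.png')
a=cv2.imread('pics/s7.png')[150:290,280:460]; cv2.imwrite('pics/v7.png',cv2.resize(a,None,fx=3.5,fy=3.5))"
```

```text
t: 11.68
tcp_pos: [0.587, -0.0743, 0.128]
tool_rot: [-0.027, 0.707, -0.706, 0.025]
force: [2.1, 0.0, -1.4]
finger_gap: 0.657
tcp [ 0.587  -0.0743  0.128 ] jaw -85.78 gap 0.657 F [ 2.13  0.   -1.4 ] t 11.68 GO [[0.01, 0.35, -0.1], 0.002]
```

View pics/v7.png

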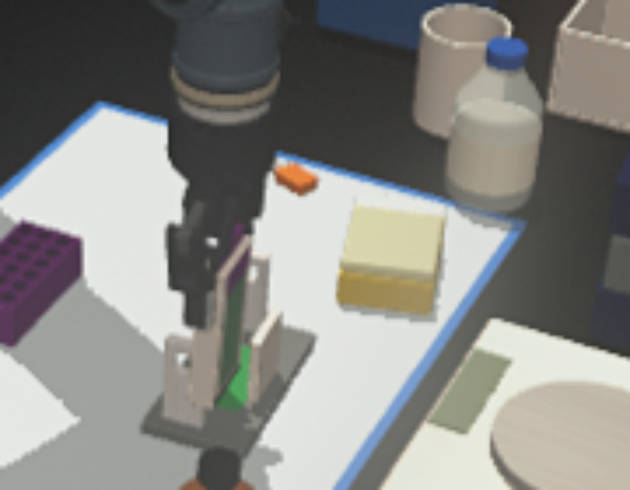

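```bash
cat >> h.py <<'E'
def pred(s,P,th,px=.033,crop=(280,150,3.5),yaw=TH):
    a=np.radians(th); c,k=np.cos(yaw),np.sin(yaw); X=np.array([c,k,0]);Y=np.array([-k,c,0]);u=np.cos(a)*X+[0,0,np.sin(a)]; n=-np.sin(a)*X+[0,0,np.cos(a)]
    f=lambda x,y,z:((proj(s,P+(x-px)*u+y*Y+(z-.01)*n)-crop[:2])*crop[2]).round().tolist()
    print(th,'nearfoot -x/+x',f(-.06,-.028,.02),f(-.06,-.028,0),'neartop -x/+x',f(.06,-.028,.02),f(.06,-.028,0),'fartop+x',f(.06,.028,0))
E
python3 -c "
from h import *
s=snap('scene'); t=manip.sense()['tcp_pos']; P=t+[0,0,.0235]
for th in (75,80,85,90): pred(s,P,th)
im=cv2.imread('pics/s7.png')
# white frame mask rows near the near side strip
for r in (218,224,230,236,242,248,254,260,264): print(r,[int(v) for v in im[r,326:358,2]])
"
```

```text
75 nearfoot -x/+x [150.0, 385.0] [174.0, 398.0] neartop -x/+x [194.0, 267.0] [219.0, 279.0] fartop+x [249.0, 239.0]
80 nearfoot -x/+x [160.0, 391.0] [184.0, 402.0] neartop -x/+x [191.0, 266.0] [217.0, 277.0] fartop+x [246.0, 236.0]
85 nearfoot -x/+x [170.0, 396.0] [195.0, 405.0] neartop -x/+x [187.0, 266.0] [214.0, 275.0] fartop+x [243.0, 234.0]
90 nearfoot -x/+x [180.0, 400.0] [205.0, 407.0] neartop -x/+x [184.0, 266.0] [211.0, 273.0] fartop+x [240.0, 232.0]
218 [226, 126, 56, 63, 73, 81, 81, 79, 65, 65, 65, 60, 83, 163, 221, 200, 80, 63, 64, 66, 80, 79, 90, 148, 186, 179, 203, 230, 228, 227, 227, 227]
224 [231, 211, 52, 64, 64, 65, 64, 66, 65, 64, 63, 61, 74, 101, 65, 66, 65, 69, 98, 166, 179, 162, 106, 74, 85, 123, 148, 155, 165, 169, 156, 216]
230 [231, 226, 82, 60, 65, 70, 69, 70, 70, 69, 65, 63, 63, 66, 64, 82, 139, 154, 125, 93, 77, 79, 74, 79, 131, 185, 185, 139, 143, 132, 153, 234]
236 [228, 228, 227, 228, 229, 228, 166, 58, 66, 68, 66, 66, 73, 109, 114, 114, 162, 152, 121, 70, 73, 73, 74, 96, 138, 150, 147, 145, 142, 139, 187, 232]
242 [227, 228, 228, 228, 229, 226, 157, 79, 63, 61, 62, 61, 78, 120, 115, 141, 156, 120, 94, 72, 75, 73, 86, 131, 150, 150, 146, 142, 164, 227, 238, 231]
248 [225, 143, 153, 159, 153, 157, 159, 165, 161, 158, 156, 157, 157, 157, 159, 157, 147, 113, 69, 75, 73, 79, 101, 110, 109, 118, 190, 197, 179, 125, 129, 130]
254 [157, 149, 151, 147, 159, 175, 133, 100, 116, 159, 157, 157, 157, 157, 158, 154, 111, 82, 73, 74, 80, 91, 79, 79, 93, 143, 162, 154, 121, 130, 130, 131]
260 [155, 150, 152, 149, 148, 151, 151, 156, 171, 157, 156, 156, 157, 159, 156, 136, 110, 89, 73, 74, 81, 81, 81, 77, 108, 173, 159, 152, 129, 129, 110, 99]
264 [118, 154, 151, 150, 149, 151, 150, 149, 156, 157, 158, 157, 157, 160, 152, 81, 62, 70, 71, 71, 72, 72, 76, 86, 119, 151, 149, 130, 100, 101, 101, 104]
```

```bash
cat >> h.py <<'E'
def ony(s,uv,y0):
    "ray with stand plane y=y0 -> stand x,z (mm)"
    c,d=ray(s,uv); Y=np.array([-np.sin(TH),np.cos(TH),0]);X=np.array([np.cos(TH),np.sin(TH),0]); o=np.array([*O,0])
    p=c+d*(y0-(c-o)@Y)/(d@Y); return (((p-o)@X*1000).round(1),(p[2]*1000).round(1))
E
python3 -c "
from h import *
s=snap('scene','s8.png')
t=manip.sense()['tcp_pos']; c=np.array(t[:2])-O; print('tcp stand',c@[np.cos(TH),np.sin(TH)],c@[-np.sin(TH),np.cos(TH)])
for u,v in((343.5,230),(342.6,242),(341.3,254),(340.7,260),(340.5,264)): print(ony(s,(u+.0,v),-.098))
for x,y,z in((-37,-70,86),(-5,-70,86),(-37,-70,12),(-37,70,86),(-37,60,86),(-5,60,86),(-50,-82,12),(35,-82,12),(35,82,12)): print((x,y,z),((proj(s,st(x/1e3,y/1e3,z/1e3))-[280,150])*3.5).round())
"
```

```text
tcp stand 0.005311135202056989 -0.07071116259950204
(np.float64(23.8), np.float64(174.3))
(np.float64(22.9), np.float64(137.6))
(np.float64(20.9), np.float64(99.5))
(np.float64(20.0), np.float64(79.9))
(np.float64(19.9), np.float64(66.9))
(-37, -70, 86) [156. 337.]
(-5, -70, 86) [196. 348.]
(-37, -70, 12) [154. 415.]
(-37, 70, 86) [226. 241.]
(-37, 60, 86) [221. 248.]
(-5, 60, 86) [259. 258.]
(-50, -82, 12) [132. 419.]
(35, -82, 12) [236. 449.]
(35, 82, 12) [310. 330.]
```

The checks agree that the cassette is flush with the lug's back face and about 2° off vertical. Next I lift over the lug, move to the bay and lower step by step.

```bash
python3 -m jog '[[[-0.3,-1,0],0],[[-0.3,-3,0],0],[[-0.3,-5,0],0],[[-0.3,-5,0],0],[[0.5,-5,-2],0],[[0.5,-5,-4],0],[[0.5,-5,-6],0],[[0.5,-5,-7.1],0],[[0.5,-5,-7.1],0],[[0.5,-5,-7.1],0]]'
python3 -c "
from h import *
s=snap('scene','s9.png'); t=snap('top','t9.png')
go(st(0,0,.09),-85.9)
im=cv2.imread('pics/s9.png')
a=cv2.resize(im[150:270,290:410],None,fx=4.5,fy=4.5,interpolation=cv2.INTER_CUBIC); cv2.imwrite('pics/v9.png',a)"
```

```text
t: 12.67
tcp_pos: [0.5776, -0.0037, 0.1773]
tool_rot: [0.028, -0.707, 0.707, -0.026]
force: [0.0, 0.5, -2.6]
finger_gap: 0.65
tcp [ 0.5784 -0.0048  0.1778] jaw -85.78 gap 0.651 F [-0.32 -0.06 -1.61] t 12.77 GO [[0.14, 8.78, -0.11], 0.002]
```

View pics/v9.png

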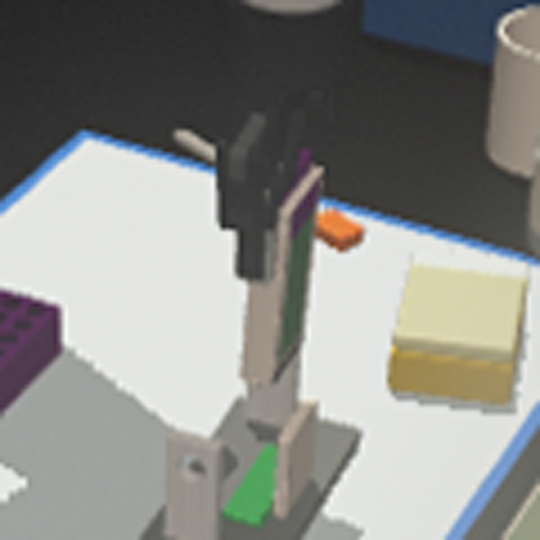

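```bash
python3 -c "
from h import *
s=snap('scene'); t=manip.sense()['tcp_pos']; P=t+[0,0,.0235]
for th in (78,82,86,90): pred(s,P,th,crop=(290,150,4.5))
im=cv2.imread('pics/s9.png')
for r in range(198,240,4): print(r,340,[int(v) for v in im[r,340:364,2]])
"
```

```text
78 nearfoot -x/+x [199.0, 363.0] [230.0, 377.0] neartop -x/+x [247.0, 201.0] [279.0, 215.0] fartop+x [315.0, 168.0]
82 nearfoot -x/+x [209.0, 368.0] [240.0, 381.0] neartop -x/+x [243.0, 201.0] [277.0, 213.0] fartop+x [312.0, 166.0]
86 nearfoot -x/+x [219.0, 373.0] [251.0, 383.0] neartop -x/+x [240.0, 201.0] [274.0, 211.0] fartop+x [309.0, 164.0]
90 nearfoot -x/+x [229.0, 377.0] [261.0, 385.0] neartop -x/+x [237.0, 201.0] [271.0, 209.0] fartop+x [306.0, 162.0]
198 340 [61, 66, 66, 67, 67, 66, 61, 62, 62, 63, 61, 79, 139, 161, 118, 84, 76, 76, 72, 97, 183, 238, 233, 232]
202 340 [234, 231, 161, 56, 62, 65, 64, 61, 72, 108, 109, 115, 162, 152, 110, 72, 71, 68, 77, 114, 136, 134, 134, 154]
206 340 [230, 226, 136, 57, 66, 67, 65, 64, 77, 119, 116, 125, 157, 130, 96, 69, 71, 68, 90, 174, 234, 229, 228, 230]
210 340 [229, 225, 126, 55, 61, 65, 65, 63, 78, 122, 114, 143, 163, 118, 81, 71, 72, 73, 125, 216, 231, 228, 227, 227]
214 340 [228, 228, 228, 230, 226, 172, 156, 158, 155, 157, 159, 158, 144, 106, 71, 73, 71, 81, 158, 235, 229, 227, 228, 227]
218 340 [228, 228, 228, 226, 193, 153, 156, 157, 158, 158, 159, 156, 118, 82, 74, 74, 73, 108, 194, 232, 229, 228, 227, 228]
222 340 [228, 228, 229, 225, 171, 155, 157, 157, 158, 159, 159, 152, 113, 70, 74, 74, 79, 149, 231, 229, 228, 228, 228, 227]
226 340 [228, 228, 229, 225, 162, 156, 158, 157, 159, 159, 156, 130, 95, 72, 80, 97, 111, 205, 232, 228, 228, 228, 228, 227]
230 340 [228, 229, 228, 205, 153, 157, 158, 158, 157, 161, 163, 124, 93, 87, 116, 138, 155, 235, 229, 228, 227, 227, 228, 227]
234 340 [228, 228, 228, 218, 176, 157, 171, 160, 160, 155, 120, 97, 143, 149, 146, 135, 172, 233, 228, 228, 228, 228, 228, 228]
238 340 [230, 228, 189, 160, 175, 147, 152, 151, 149, 148, 148, 149, 147, 147, 144, 138, 196, 232, 235, 233, 230, 228, 228, 228]
```

```bash
python3 -m jog '[[[0.1,2,-0.1],0],[[0.1,4,-0.1],0],[[0.1,6,-0.1],0],[[0.1,7.5,-0.1],0],[[0.1,8.2,-0.1],0],[[0.1,8.4,-0.1],0],[[0.1,8.4,-0.1],0]]'
python3 -c "
from h import *
go(st(0.0005,0,.082),-85.9)"
python3 -m jog '[[[0,0.1,0],0],[[0,0.2,0],0],[[0,0.3,0],0],[[0,0.4,0],0],[[0,0.5,0],0],[[0,0.6,0],0],[[0,0.6,0],0]]'
```

```text
t: 13.4
tcp_pos: [0.5775, -0.0038, 0.0941]
tool_rot: [0.026, -0.707, 0.707, -0.026]
force: [0.4, 0.5, -2.4]
finger_gap: 0.652
tcp [ 0.5775 -0.0038  0.0941] jaw -85.82 gap 0.652 F [ 0.36  0.5  -2.37] t 13.4 GO [[0.02, 1.21, 0.01], 0.001]
t: 13.98
tcp_pos: [0.5772, -0.0031, 0.0882]
tool_rot: [-0.026, 0.707, -0.707, 0.026]
force: [0.2, 0.1, -2.2]
finger_gap: 0.652
```

```bash
python3 -m jog '[[[0,0.1,0],0],[[0,0.2,0],0],[[0,0.3,0],0],[[0,0.3,0],0]]'
python3 -m jog '[[[0,0.1,0],0],[[0,0.2,0],0],[[0,0.3,0],0],[[0,0.3,0],0]]'
python3 -m jog '[[[0,0.1,0],0],[[0,0.2,0],0],[[0,0.2,0],0]]'
```

```text
t: 14.32
tcp_pos: [0.5771, -0.0031, 0.085]
tool_rot: [-0.026, 0.707, -0.707, 0.026]
force: [0.2, -0.6, -3.0]
finger_gap: 0.653
t: 14.65
tcp_pos: [0.5772, -0.0031, 0.0821]
tool_rot: [-0.026, 0.707, -0.707, 0.026]
force: [0.4, -0.5, -2.8]
finger_gap: 0.655
t: 14.9
tcp_pos: [0.5775, -0.0031, 0.0815]
tool_rot: [0.026, -0.707, 0.707, -0.026]
force: [-1.5, 0.2, 5.5]
finger_gap: 0.656
```

```bash
python3 -m jog '[[[0,-0.1,0],0],[[0,-0.1,0],0],[[0,-0.1,0],0],[[0,-0.1,0],0],[[0,-0.1,0],0],[[0,-0.1,0],0]]' 6.6 20
python3 -c "
from h import *
s=snap('scene','s10.png'); go(st(0,0,.2))
im=cv2.imread('pics/s10.png')
for r in range(214,262,4): print(r,335,[int(v) for v in im[r,335:362,2]])
"

```

```text
t: 15.4
tcp_pos: [0.5773, -0.0031, 0.0812]
tool_rot: [-0.026, 0.707, -0.707, 0.026]
force: [0.4, 0.4, -0.2]
finger_gap: 0.766
tcp [ 0.5773 -0.0031  0.0812] jaw -85.77 gap 0.77 F [ 0.46  0.   -0.6 ] t 15.45 GO [[0.06, -11.88, 0.07]]
214 335 [230, 225, 114, 69, 81, 103, 80, 81, 85, 79, 71, 69, 64, 64, 63, 63, 66, 68, 66, 66, 73, 68, 64, 62, 64, 142, 235]
218 335 [228, 177, 56, 65, 73, 81, 81, 78, 67, 66, 65, 64, 93, 141, 69, 67, 67, 66, 66, 111, 172, 168, 127, 133, 221, 231, 228]
222 335 [228, 178, 56, 65, 68, 71, 74, 72, 67, 67, 67, 65, 67, 69, 68, 69, 64, 82, 143, 153, 91, 85, 95, 133, 237, 229, 228]
226 335 [228, 176, 58, 65, 66, 68, 68, 67, 67, 68, 66, 67, 72, 67, 82, 144, 171, 103, 80, 82, 85, 96, 96, 154, 234, 229, 228]
230 335 [227, 176, 57, 66, 71, 71, 72, 70, 69, 69, 66, 67, 69, 69, 98, 137, 97, 81, 80, 73, 80, 137, 218, 231, 228, 227, 227]
234 335 [228, 229, 231, 233, 221, 164, 60, 67, 68, 68, 65, 82, 125, 119, 136, 125, 91, 74, 76, 73, 82, 154, 231, 229, 228, 228, 228]
238 335 [228, 228, 228, 230, 226, 126, 62, 67, 69, 69, 68, 90, 121, 112, 155, 122, 83, 74, 76, 74, 94, 163, 212, 184, 194, 216, 229]
242 335 [229, 228, 229, 230, 207, 127, 106, 90, 78, 67, 69, 102, 121, 128, 162, 125, 76, 73, 72, 99, 170, 179, 171, 132, 128, 163, 223]
246 335 [159, 157, 136, 91, 95, 97, 98, 118, 162, 158, 158, 158, 159, 159, 150, 116, 84, 141, 183, 176, 160, 131, 130, 131, 132, 134, 136]
250 335 [152, 154, 156, 141, 113, 96, 101, 126, 160, 158, 157, 157, 158, 157, 141, 108, 104, 163, 158, 134, 129, 130, 131, 130, 132, 136, 136]
254 335 [121, 154, 150, 130, 114, 96, 102, 133, 160, 158, 158, 158, 159, 155, 129, 107, 138, 161, 154, 121, 131, 131, 131, 131, 120, 98, 104]
258 335 [150, 152, 150, 127, 108, 97, 108, 147, 159, 158, 157, 159, 159, 153, 117, 108, 151, 162, 167, 129, 132, 130, 119, 101, 101, 102, 101]
```

```bash
python3 -m jog '[[[0,-0.5,0],0],[[0,-1.5,0],0],[[0,-3,0],0],[[0,-6,0],0],[[0,-9,0],0],[[0,-12,0],0],[[0,-12,0],0],[[0,-12,0],0]]'
python3 -c "
from h import *
go((.4895,.2953,.10),-111.2)"
```

```text
t: 16.12
tcp_pos: [0.5788, -0.0033, 0.2045]
tool_rot: [0.024, -0.706, 0.707, -0.028]
force: [-0.3, 0.4, -0.4]
finger_gap: 0.773
tcp [ 0.5788 -0.0033  0.2045] jaw -85.77 gap 0.773 F [-0.29  0.39 -0.37] t 16.12 GO [[6.77, 10.35, -30.46], 0.444]
```

```bash
python3 -m jog '[[[1.4,0,-6],0.444],[[2.8,0,-12],0.444],[[4.2,0,-18],0.444],[[5.6,0,-24],0.444],[[6.8,2,-30.5],0.444],[[6.8,6,-30.5],0.444],[[6.8,10,-30.5],0.444],[[6.8,10,-30.5],0.444],[[6.8,10,-30.5],0.444],[[6.8,10,-30.5],0.444]]' 5
python3 -c "
from h import *
go((.4895,.2953,.004),-111.2)
s=snap('scene','s11.png'); im=cv2.imread('pics/s11.png'); h=cv2.cvtColor(im,cv2.COLOR_BGR2HSV); m=cv2.inRange(h,(5,150,120),(20,255,255))
for c in cv2.findContours(m,cv2.RETR_EXTERNAL,cv2.CHAIN_APPROX_NONE)[0]:
    if cv2.contourArea(c)>15:
        M=cv2.moments(c); uv=(M['m10']/M['m00'],M['m01']/M['m00']); print(cv2.contourArea(c),uv,onz(s,uv,.009))
print('pred',proj(s,(.4895,.2953,.009)))
cv2.imwrite('pics/v11.png',cv2.resize(im[120:280,280:440],None,fx=3.7,fy=3.7))
im=cv2.imread('pics/top0.png'); h=cv2.cvtColor(im,cv2.COLOR_BGR2HSV); m=cv2.inRange(h,(5,150,120),(20,255,255)); M=cv2.moments(m[235:250,185:205]); t=snap('top'); print(onz(t,(185+M['m10']/M['m00'],235+M['m01']/M['m00']),.011))
s0=cv2.imread('pics/scene0.png'); h=cv2.cvtColor(s0,cv2.COLOR_BGR2HSV); m=cv2.inRange(h,(5,150,120),(20,255,255))[190:215,350:380]; M=cv2.moments(m); print(onz(s,(350+M['m10']/M['m00'],190+M['m01']/M['m00']),.009))
"
```

```text
t: 16.95
tcp_pos: [0.4818, 0.2976, 0.0966]
tool_rot: [-0.125, -0.694, 0.697, 0.132]
force: [-0.1, -0.8, -0.3]
finger_gap: 0.584
tcp [0.4818 0.2976 0.0966] jaw -110.97 gap 0.584 F [-0.12 -0.81 -0.28] t 16.95 GO [[-0.88, 9.26, -0.12], 0.004]
45.5 (363.97069597069594, 200.6959706959707) [0.49638218 0.29096208 0.009     ]
pred [362.57065357 199.50407787]
[0.4901067  0.29353741 0.011     ]
[0.49579349 0.29325406 0.009     ]
```

```bash
python3 -m jog '[[[-0.9,3,0],0],[[-0.9,6,0],0],[[-0.9,8,0],0],[[-0.9,9,0],0],[[-0.9,9.35,0],0],[[-0.9,9.35,0],0],[[-0.9,9.35,0],0]]'
python3 -c "
from h import *
go((.4905,.2945,.003),-111.2)"
```

```text
t: 17.63
tcp_pos: [0.4966, 0.2926, 0.0091]
tool_rot: [0.131, 0.695, -0.695, -0.13]
force: [-0.5, -0.0, 0.5]
finger_gap: 0.589
tcp [0.4966 0.2926 0.0091] jaw -111.25 gap 0.589 F [-0.54 -0.03  0.52] t 17.63 GO [[0.64, 0.61, 0.05], -0.001]
```

```bash
python3 -m jog '[[[0.6,0.2,0],0],[[0.6,0.4,0],0],[[0.6,0.6,0],0],[[0.6,0.6,0],0]]'
python3 -m jog '[[[0,0,0],0],[[0,0,0],0],[[0,0,0],0],[[0,0,0],0],[[0,0,0],0],[[0,0,0],0]]' 1.5 60
python3 -m jog '[[[0,-0.5,0],0],[[0,-2,0],0],[[0,-4,0],0],[[0,-7,0],0],[[0,-9,0],0],[[0,-9,0],0],[[0,-9,0],0]]'
python3 -c "
from h import *
go((.4905,.2945,.003),-111.2)"
```

```text
t: 17.97
tcp_pos: [0.4897, 0.2952, 0.002]
tool_rot: [0.13, 0.695, -0.695, -0.13]
force: [0.6, 0.5, 0.5]
finger_gap: 0.583
t: 18.47
tcp_pos: [0.4902, 0.2952, 0.0023]
tool_rot: [0.13, 0.695, -0.695, -0.13]
force: [-0.2, -0.5, 4.3]
finger_gap: 0.261
t: 19.05
tcp_pos: [0.4903, 0.2951, 0.0927]
tool_rot: [0.131, 0.695, -0.695, -0.129]
force: [0.1, 1.0, -2.0]
finger_gap: 0.26
tcp [0.4903 0.2951 0.0927] jaw -111.2 gap 0.26 F [ 0.09  1.01 -2.  ] t 19.05 GO [[-0.02, 8.97, 0.06], -0.0]
```

```bash
python3 -m jog '[[[0,0,0],-0.12],[[0,0,0],-0.24],[[0,0,0],-0.36],[[0,0,0],-0.48],[[0,0,0],-0.6],[[0,0,0],-0.72],[[0,0,0],-0.84],[[0,0,0],-0.96],[[0,0,0],-1.08],[[0,0,0],-1.2],[[0,0,0],-1.32],[[-1,0,0.5],-1.44],[[-2,0,0.8],-1.56],[[-3,0,1.1],-1.68],[[-4,0,1.4],-1.8],[[-5,0,1.7],-1.92],[[-5.8,0,1.9],-2.012],[[-5.8,0,1.9],-2.012],[[-5.8,0,1.9],-2.012],[[-5.8,0,1.9],-2.012]]'
python3 -c "
from h import *
go(st(-.021,.262,.0643),4.1)
s=snap('scene','s12.png'); t=snap('top','t12.png')
a=cv2.imread('pics/s12.png')[150:290,280:440]; b=cv2.imread('pics/t12.png')[150:270,200:340]
o=np.zeros((560,800,3),np.uint8); o[:350,:400]=cv2.resize(a,(400,350)); o[:343,400:]=cv2.resize(b,(400,343),interpolation=cv2.INTER_CUBIC); cv2.imwrite('pics/v12.png',o[:360])
"
```

```text
t: 20.72
tcp_pos: [0.5356, 0.2561, 0.0906]
tool_rot: [0.518, -0.483, 0.482, -0.516]
force: [-0.1, -0.3, -0.6]
finger_gap: 0.261
tcp [0.5356 0.2561 0.0906] jaw 3.95 gap 0.261 F [-0.14 -0.27 -0.64] t 20.72 GO [[0.03, 2.63, 0.16], -0.003]
```

```bash
python3 -m jog '[[[0,1,0.15],0],[[0,2,0.15],0],[[0,2.65,0.15],0],[[0,2.65,0.15],0],[[0,2.65,0.15],0],[[0,2.65,0.15],0]]'
python3 -c "
from h import *
go(st(-.021,.262,.0643),4.1)
s=snap('scene','s13.png'); t=snap('top','t13.png')
a=cv2.imread('pics/s13.png')[185:265,320:400]; b=cv2.imread('pics/t13.png')[160:240,200:300]
o=np.zeros((500,800,3),np.uint8); o[:400,:400]=cv2.resize(a,(400,400),interpolation=cv2.INTER_CUBIC); o[:320,400:]=cv2.resize(b,(400,320),interpolation=cv2.INTER_CUBIC); cv2.imwrite('pics/v13.png',o[:400])
for y in (.0,.02,.04,.06,.085,.12,.16,.2): print(y,'scene',((proj(s,st(-.021,y,.068))-[320,185])*5).round(),'top',((proj(t,st(-.021,y,.068))-[200,160])*4+[400,0]).round())
for p in((-37,70,86),(-5,70,86),(-37,60,86)): print(p,'scene',((proj(s,st(*np.array(p)/1e3))-[320,185])*5).round(),'top',((proj(t,st(*np.array(p)/1e3))-[200,160])*4+[400,0]).round())
"
```

```text
t: 21.32
tcp_pos: [0.5385, 0.2564, 0.0651]
tool_rot: [0.518, -0.482, 0.482, -0.517]
force: [0.4, -0.0, -1.0]
finger_gap: 0.262
tcp [0.5385 0.2564 0.0651] jaw 4.07 gap 0.262 F [ 0.43 -0.03 -0.99] t 21.32 GO [[0.04, 0.08, -0.14], -0.001]
0.0 scene [101. 270.] top [866. 205.]
0.02 scene [115. 251.] top [832. 207.]
0.04 scene [128. 231.] top [798. 209.]
0.06 scene [142. 213.] top [764. 212.]
0.085 scene [158. 190.] top [721. 215.]
0.12 scene [180. 158.] top [662. 219.]
0.16 scene [204. 124.] top [594. 224.]
0.2 scene [228.  90.] top [526. 229.]
(-37, 70, 86) scene [123. 170.] top [746. 236.]
(-5, 70, 86) scene [176. 184.] top [743. 181.]
(-37, 60, 86) scene [116. 179.] top [764. 235.]
```

View pics/v13.png

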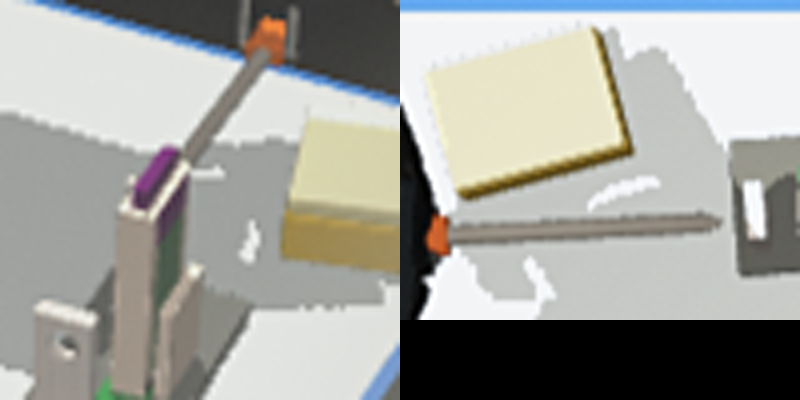

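The cassette stands upright in the bay. The rod is close to the eyelet axis, with its tip near (721,222) in the crop against 215 predicted. I'll fit the shaft line numerically.

```bash
cat > rod.py <<'E'
from h import *
def fit(img,cols=None,rows=None,lo=0,hi=0):
    pass
import sys
tn,sn=sys.argv[1:3]
t=snap('top');s=snap('scene')
g=cv2.imread('pics/'+tn).astype(int); gy=g.mean(2)
pts=[]
for u in range(216,279):
    col=gy[205:228,u]; base=np.median(col); w=np.clip(base-25-col,0,None)
    if w.sum()>20: pts.append((u,205+(w*np.arange(23)).sum()/w.sum()))
pts=np.array(pts)
k=np.polyfit(pts[:,0],pts[:,1],1); r=pts[:,1]-np.polyval(k,pts[:,0]); pts=pts[abs(r)<.7]; k=np.polyfit(pts[:,0],pts[:,1],1)
print('top fit',k,len(pts),pts[:,0].min(),pts[:,0].max())
X=np.array([np.cos(TH),np.sin(TH)]);Y=np.array([-np.sin(TH),np.cos(TH)])
for u in (220,275):
    p=onz(t,(u,np.polyval(k,u)),.068)[:2]-O; print('top: stand x,y mm',(p@X*1e3).round(1),(p@Y*1e3).round(1))
q=cv2.imread('pics/'+sn).astype(int); 
print('eyelet R pred',proj(s,st(-.021,-.07,.068)),'lug R corners pred',proj(s,st(-.037,-.07,.086)),proj(s,st(-.005,-.07,.086)))
for r in range(250,258): print(r,q[r,326:342,1])
for r in (198,202,206,210,214): 
    print(r,345,q[r,355:376,1], [proj(s,st(-.021,y,.068)).round(1) for y in ([.12] if r==214 else [.2] if r==202 else [])])
E
python3 rod.py t13.png s13.png
```

```text
top fit [6.48156973e-02 1.99119633e+02] 14 216.0 267.0
top: stand x,y mm -10.1 226.2
top: stand x,y mm -27.8 97.9
eyelet R pred [330.04974446 253.43356766] lug R corners pred [324.55370504 246.37375379] [335.91255037 249.50932763]
250 [161 145 147 147 145 145 144 145 144 151 159 177 159 109  98  99]
251 [160 145 147 147 146 159 159 153 147 145 148 145 129 113  99 100]
252 [160 145 147 141 144 164 144 122 129 148 150 145 129 114  99 104]
253 [160 145 147 139 151 170 112  94 107 135 149 146 127 113  99 102]
254 [160 145 147 145 155 174 167 110  94 119 150 147 127 113  98 106]
255 [161 145 147 149 156 169 190 221 196 127 148 146 126 112 103 129]
256 [158 145 147 147 150 157 168 194 176 142 148 146 128 126 129 138]
257 [156 145 148 146 145 149 150 148 143 146 149 145 129 132 138 143]
198 345 [229 228 229 229 228 228 229 229 229 230 231 234 231 163 123 128 122 114
 134 123 106] []
202 345 [229 229 229 229 229 229 229 229 231 229 173 128 127 121 127 191 228 231
 229 229 229] [array([365.6, 203. ])]
206 345 [229 229 229 229 229 232 229 174 129 127 122 118 165 229 231 229 229 229
 229 228 229] []
210 345 [229 230 232 229 173 119 127 121 117 166 229 232 229 229 229 228 229 229
 230 229 229] []
214 345 [167 179 120 126 122 114 124 156 158 158 156 166 189 156 156 157 157 158
 159 160 160] [array([356. , 216.6])]
```

```bash
cat > rod2.py <<'E'
from h import *
import sys
t=snap('top'); g=cv2.imread('pics/'+sys.argv[1]).astype(int).mean(2); a,b=int(sys.argv[2]),int(sys.argv[3])
pts=[]
for u in range(a,b):
    col=g[208:224,u]; w=np.clip(165-col,0,None)*(col>60); 
    if w.sum()>20: pts.append((u,208+(w*np.arange(16)).sum()/w.sum()))
pts=np.array(pts); k=np.polyfit(pts[:,0],pts[:,1],1); r=pts[:,1]-np.polyval(k,pts[:,0]); print('fit',k.round(4),'rms',r.std().round(2),len(pts),pts[0],pts[-1])
X=np.array([np.cos(TH),np.sin(TH)]);Y=np.array([-np.sin(TH),np.cos(TH)])
for u in (a,b):
    p=onz(t,(u,np.polyval(k,u)),.068)[:2]-O; print('stand x,y mm',(p@X*1e3).round(1),(p@Y*1e3).round(1))
E
python3 rod2.py t13.png 216 278; python3 -c "
import cv2
g=cv2.imread('pics/t13.png').mean(2).astype(int)
for u in range(216,284,8): print(u,g[208:224,u])
print(g[215,274:290])"
```

```text
fit [-1.90000e-02  2.21222e+02] rms 0.96 62 [216.         213.84167425] [277.         215.42886598]
stand x,y mm -18.3 236.1
stand x,y mm -25.9 90.7
216 [ 80  84 162 198 196 196 196 169 128 131 142 128 102 158 195 197]
224 [154 199 197 195 195 196 199 172 137 143 144 119 118 171 198 198]
232 [198 196 195 196 196 198 198 165 134 146 137 113 163 200 197 198]
240 [196 196 195 196 198 199 166 126 137 147 126 111 165 200 198 197]
248 [201 235 247 236 206 197 164 126 141 140 118 140 185 200 197 197]
256 [232 197 195 198 198 175 130 126 140 129 117 167 201 199 198 199]
264 [195 197 197 198 200 173 132 135 138 120 120 173 201 199 198 198]
272 [197 198 198 200 201 157 114 133 131 113 166 202 201 199 199 198]
280 [198 198 198 198 199 200 172 152 178 198 201 199 199 198 199 199]
[133 134 128 126 124 118 152 199 204 145  93  84 137 237 249 250]
```

```bash
python3 -m jog '[[[0,0,0],-0.022],[[0.5,0,0],-0.022],[[1,0,0],-0.022],[[1.4,0,0],-0.022],[[1.8,0,0],-0.022],[[2.2,0,0],-0.022],[[2.6,0,0],-0.022],[[2.6,0,0],-0.022]]'
python3 -c "
from h import *
go(st(-.0195,.236,.0643),5.3)
t=snap('top','t14.png'); s=snap('scene','s14.png')
g=cv2.imread('pics/t14.png').mean(2).astype(int)
for u in range(220,312,6): print(u,g[207:224,u],proj(t,st(-.021,.07+(281-u)*.00235,.068)).round(1))
"
```

```text
t: 22.23
tcp_pos: [0.5404, 0.2295, 0.0653]
tool_rot: [0.523, -0.476, 0.476, -0.522]
force: [0.7, 0.6, -1.0]
finger_gap: 0.256
tcp [0.5404 0.2295 0.0653] jaw 5.27 gap 0.256 F [ 0.74  0.61 -1.04] t 22.23 GO [[-0.06, 0.1, 0.01], -0.001]
220 [  8   4  17  23  25  18  14  20  36  69 102 114 119 118  93  54  47] [225.7 217.6]
226 [109 183 202 193 193 194 197 199 161 129 145 134 108 161 207 208 208] [231.7 217.1]
232 [201 197 196 195 197 197 197 167 129 140 145 124 121 173 199 198 197] [237.7 216.7]
238 [196 196 195 196 196 197 198 161 126 146 141 113 136 185 198 197 197] [243.7 216.3]
244 [196 196 196 197 198 199 183 145 137 147 130 113 166 200 198 197 195] [249.7 215.9]
250 [196 197 196 197 198 200 166 132 144 143 119 138 183 200 198 198 197] [255.7 215.4]
256 [197 197 197 197 197 177 134 127 143 133 107 162 200 200 198 197 198] [261.7 215. ]
262 [234 202 195 197 201 173 134 139 144 122 120 172 201 200 198 198 197] [267.7 214.6]
268 [196 195 198 200 201 159 120 138 133 111 165 201 201 198 197 197 198] [273.7 214.2]
274 [197 198 199 200 168 124 132 140 124 123 174 202 200 199 199 199 199] [279.7 213.7]
280 [197 197 200 202 160 117 135 135 115 139 186 201 200 199 199 199 199] [285.7 213.3]
286 [255 247 231 228 214 205 191 172 147 124 118 112  93  88  90  91  91] [291.7 212.9]
292 [87 87 85 84 81 84 85 82 81 82 84 88 85 81 84 87 91] [297.7 212.5]
298 [91 94 94 92 94 92 93 95 92 91 91 91 93 92 93 92 92] [303.7 212. ]
304 [123 124 124 125 120 100  92  98  99  95  90  92  93  93  93  93  94] [309.7 211.6]
310 [ 41  38  41  95 125 144 152 153 154 124  92  91  92  93  92  93  93] [315.7 211.2]
```

The tip is through the left eyelet with almost no force, and the axis is aligned to within about 0.5 mm. I'll continue across to the far lug, adding a little tool z to allow for the 1.2° between tool and stand.

```bash
python3 -m jog '[[[1,0,-0.02],0],[[2,0,-0.04],0],[[3,0,-0.06],0],[[4,0,-0.08],0],[[5,0,-0.1],0],[[6,0,-0.12],0],[[7,0,-0.14],0],[[8,0,-0.16],0],[[9,0,-0.18],0],[[10,0,-0.2],0],[[10.8,0,-0.22],0],[[11.2,0,-0.23],0],[[11.2,0,-0.23],0]]'
python3 -c "
from h import *
go(st(-.0195,.095,.0643),5.3)
s=snap('scene','s15.png'); q=cv2.imread('pics/s15.png')
e=[proj(s,st(-.021,y,.068)).round(1).tolist() for y in (-.07,-.06,-.05,-.04)]; print(e)
for r in range(236,260): print(r,q[r,324:350,1])
"
```

```text
t: 23.42
tcp_pos: [0.5487, 0.1177, 0.0653]
tool_rot: [0.522, -0.477, 0.477, -0.522]
force: [0.2, -0.3, -1.7]
finger_gap: 0.265
tcp [0.5487 0.1177 0.0653] jaw 5.25 gap 0.265 F [ 0.17 -0.3  -1.67] t 23.42 GO [[2.83, 0.1, -0.07], -0.001]
[[330.0, 253.4], [331.5, 251.3], [333.0, 249.2], [334.5, 247.1]]
236 [161 161 162 162 162 162 162 162 162 162 163 163 162 163 162 163 161 146
 128 141 147 146 146 147 147 145]
237 [162 162 162 163 162 163 163 161 162 161 162 161 162 162 162 163 159 126
 130 143 148 146 147 147 147 144]
238 [163 162 162 161 162 162 162 162 163 161 162 162 161 162 164 159 133 122
 133 144 148 148 147 147 148 144]
239 [163 162 162 162 162 162 162 161 162 162 162 162 163 164 160 137 124 130
 132 145 147 146 148 147 148 146]
240 [162 162 162 162 162 163 161 162 162 162 162 163 163 161 144 123 130 130
 128 143 147 147 147 147 148 144]
241 [163 162 162 162 162 162 163 162 162 163 162 162 163 159 129 125 130 126
 126 150 147 147 147 147 148 142]
242 [162 162 163 162 162 161 162 162 162 162 162 163 161 137 125 131 129 119
 118 154 147 148 146 146 149 143]
243 [162 162 162 162 16
[... 1163 characters left out ...]

 117 150 148 147 146 147 145 131]
254 [163 164 160 144 147 145 155 158 129  99  96 118 150 146 127 113  98 102
 124 149 147 147 148 148 145 126]
255 [162 163 160 145 147 147 156 166 174 220 195 127 148 146 127 114 100 102
 124 149 148 147 147 149 145 124]
256 [163 162 157 144 147 147 148 157 169 194 175 141 148 146 126 109  99 102
 124 149 146 146 148 148 145 122]
257 [162 163 156 144 148 145 146 149 149 147 142 145 148 147 126 108  98 112
 151 148 147 147 147 148 144 123]
258 [163 162 156 145 148 147 144 146 147 148 145 146 149 146 126 107  98 110
 147 148 148 147 147 148 145 124]
259 [163 162 156 146 147 146 144 148 147 148 145 146 149 145 121 108  98 106
 138 148 147 147 147 147 144 118]
```

```bash
python3 -m jog '[[[0.4,0,-0.05],0],[[0.8,0,-0.1],0],[[1.2,0,-0.1],0],[[1.6,0,-0.1],0],[[1.6,0,-0.1],0]]'
python3 -m jog '[[[0.3,0,0],0],[[0.6,0,0],0],[[0.9,0,0],0],[[1.2,0,-0.02],0],[[1.4,0,-0.03],0],[[1.4,0,-0.03],0]]'
python3 -c "
from h import *
go(st(-.0195,.095,.0643),5.3)
s=snap('scene','s16.png'); q=cv2.imread('pics/s16.png')
print([proj(s,st(-.021,y,.068)).round(1).tolist() for y in (-.07,-.083)])
for r in range(246,264): print(r,q[r,322:342,1])
"
```

```text
t: 23.88
tcp_pos: [0.5492, 0.102, 0.0653]
tool_rot: [-0.523, 0.476, -0.476, 0.523]
force: [-0.3, 0.8, -0.8]
finger_gap: 0.261
t: 24.38
tcp_pos: [0.55, 0.0882, 0.0653]
tool_rot: [0.523, -0.476, 0.476, -0.523]
force: [-0.2, 0.4, -1.3]
finger_gap: 0.259
tcp [0.55   0.0882 0.0653] jaw 5.3 gap 0.259 F [-0.25  0.39 -1.32] t 24.38 GO [[-0.12, 0.1, 0.06], -0.0]
[[330.0, 253.4], [328.1, 256.2]]
246 [162 162 162 163 162 162 163 162 161 161 174 220 194 140 142 121 115 104
  97  96]
247 [162 163 162 163 161 152 156 157 157 177 227 236 227 220 220 190 177 112
  97  97]
248 [161 162 162 162 159 144 148 149 147 162 211 228 226 235 237 233 229 157
  96  97]
249 [162 163 162 162 160 145 146 147 143 146 157 177 177 199 210 230 219 133
  94  97]
250 [163 162 162 163 159 144 147 148 145 146 145 145 143 150 158 177 158 109
  97  97]
251 [162 163 163 162 160 144 147 144 130 130 135 142 145 144 146 143 129 111
  97  99]
252 [163 163 162 163 160 144 147 137 119 123 127 130 135 147 149 145 128 113
  98  98]
253 [163 163 162 163 161 145 143 126 132 174 152 118 113 130 150 145 125 113
  98 100]
254 [162 162 16
[... 154 characters left out ...]
102]
256 [164 162 162 163 157 145 144 127 120 129 144 146 146 143 148 145 126 109
  98 101]
257 [162 163 162 163 155 145 146 141 135 141 152 150 144 146 147 146 125 107
  98 111]
258 [163 162 163 163 156 145 147 147 145 148 146 148 145 146 148 146 125 107
  98 109]
259 [162 163 163 163 155 145 146 145 145 147 146 148 145 146 148 146 120 108
  98 106]
260 [162 163 162 163 156 146 146 145 144 148 146 146 145 146 148 144 119 108
  99 112]
261 [164 164 163 163 158 145 147 146 144 148 147 147 144 145 148 145 118 104
 102 120]
262 [163 163 164 158 131 147 148 146 144 148 147 147 145 145 147 145 117 104
 110 121]
263 [163 164 159 127 116 149 147 146 144 148 147 147 145 146 147 144 119 110
 115 117]
```

```bash
python3 -m jog '[[[0.2,0.1,0],0],[[0.2,0.2,0],0],[[0.2,0.2,0],0],[[0.2,0.2,0],0]]'
python3 -m jog '[[[0,0,0],0],[[0,0,0],0],[[0,0,0],0],[[0,0,0],0],[[0,0,0],0],[[0,0,0],0]]' 4.2 20
python3 -m jog '[[[0,-0.5,0],0],[[0,-1.5,0],0],[[0,-3,0],0],[[0,-6,0],0],[[0,-10,0],0],[[0,-14,0],0],[[0,-14,0],0],[[0,-14,0],0],[[0,-14,0],0],[[-4,-14,0],0],[[-8,-14,0],0],[[-12,-14,0],0],[[-16,-14,0],0],[[-20,-14,0],0],[[-20,-14,0],0],[[-20,-14,0],0],[[-20,-14,0],0]]'
python3 -c "
from h import *
go(st(-.0195,.095,.0643),5.3)
t=snap('top','t17.png'); s=snap('scene','s17.png')
for n,im,S in(('top',cv2.imread('pics/t17.png'),t),('scene',cv2.imread('pics/s17.png'),s)):
    h=cv2.cvtColor(im,cv2.COLOR_BGR2HSV)
    for c,lo,hi,z in(('tab',(5,150,100),(20,255,255),.066),('comb',(135,80,40),(165,255,255),.14)):
        for k in cv2.findContours(cv2.inRange(h,lo,hi),cv2.RETR_EXTERNAL,cv2.CHAIN_APPROX_NONE)[0]:
            if cv2.contourArea(k)>15:
                uv=cv2.minAreaRect(k)[0]; p=onz(S,uv,z)[:2]-O; C,K=np.cos(TH),np.sin(TH); print(n,c,cv2.contourArea(k),np.round(uv,1),'stand mm',np.round([1e3*(p@[C,K]),1e3*(p@[-K,C])],1),cv2.minAreaRect(k)[1:])
g=cv2.imread('pics/t17.png').mean(2).astype(int)
for u in range(270,366,6): print(u,g[203:220,u],proj(t,st(-.021,(315.7-u)*.0021,.066)).round(1))
q=cv2.imread('pics/s17.png')
for r in range(250,259): print(r,q[r,322:340,1])
"
```

```text
t: 24.77
tcp_pos: [0.55, 0.0868, 0.0632]
tool_rot: [0.523, -0.476, 0.476, -0.523]
force: [-0.7, 1.0, -0.7]
finger_gap: 0.26
t: 25.27
tcp_pos: [0.5502, 0.0867, 0.0634]
tool_rot: [-0.523, 0.476, -0.476, 0.523]
force: [0.3, 0.0, 0.4]
finger_gap: 0.491
t: 26.68
tcp_pos: [0.5304, 0.2853, 0.2016]
tool_rot: [0.524, -0.476, 0.475, -0.522]
force: [0.5, -0.4, -0.3]
finger_gap: 0.49
tcp [0.5304 0.2853 0.2016] jaw 5.38 gap 0.49 F [ 0.54 -0.44 -0.31] t 26.68 GO [[19.67, 13.76, 0.22], 0.001]
top tab 115.5 [277.1 213.6] stand mm [-19.9  92.8] ((10.049468040466309, 14.666790008544922), 84.80557250976562)
top tab 285.5 [398. 172.] stand mm [  58.5 -198.9] ((24.0, 24.0), 90.0)
top comb 1149.5 [307.5 294. ] stand mm [-210.1   32.5] ((24.0, 49.0), 90.0)
top comb 51.5 [315.9 196.2] stand mm [ 1.6 -0.8] ((3.570955991744995, 20.097007751464844), 85.2363510131836)
scene comb 18.5 [350.  219.9] stand mm [ 5.1 -2.8] ((2.915475845336914, 12.519396781921387), 30.963754653930664)
scene comb 582.0 [282.1 228.9] stand mm [-136.6 -114. ] ((22.44023323059082, 40.092445373535156), 33.231712341308594)
270 [195 201 199
[... 1393 characters left out ...]
50 [233 232 233 235 229 140 147 146 144 145 144 145 145 151 159 178 160 124]
251 [230 231 231 233 227 140 147 149 171 194 130 143 145 146 147 144 130 127]
252 [231 231 231 233 228 140 145 142 154 173 125 134 139 148 149 145 128 127]
253 [230 231 231 233 227 139 145 137 128 130 128 126 123 136 151 146 128 128]
254 [231 231 231 233 228 141 144 139 165 169 152 119 113 130 150 146 127 129]
255 [231 230 231 233 228 140 141 134 187 181 152 115 120 136 149 146 127 127]
256 [231 231 231 231 217 140 145 147 191 158 126 115 138 144 148 147 128 130]
257 [231 230 231 230 207 140 146 142 152 119 118 140 146 148 149 145 128 132]
258 [231 231 232 231 209 141 146 141 136 134 141 150 146 146 149 147 129 131]
```

```bash
python3 -m jog '[[[0,0,0],0],[[0,0,0],0],[[0,0,0],0],[[0,0,0],0]]'; python3 -c "
from h import *
a=cv2.imread('pics/t17.png').astype(int); snap('top','t18.png'); b=cv2.imread('pics/t18.png').astype(int); print('max change near stand',abs(a-b)[180:240,265:370].max())
print(workorder.sign_off())"
```

```text
t: 27.12
tcp_pos: [0.5318, 0.2851, 0.2034]
tool_rot: [-0.522, 0.477, -0.477, 0.522]
force: [-0.2, 0.1, -0.2]
finger_gap: 0.489
max change near stand 54
the job is handed in; nothing more can be done
None
```

The job is handed in at about 27 s on the robot clock: the cassette stands in the bay, comb up, and the rod is through both eyelets from the left. The hand-in gave no verdict.

**How it was done:** The cassette would not swing in the grip. I tipped its comb up on the right lug, then squared it against the back of that lug. It went down in the bay with about 8 N of contact, and I opened the fingers only part way so they cleared the lugs. The rod went through both eyelets with no measurable push-back and was released.

**Last checks:**

| Check | Result |
|---|---|
| Cassette comb, from the top camera | about 1.6 mm front-to-back and -0.8 mm sideways of the bay centre |
| Cassette, after release | looked vertical |
| Rod tip | about 84 mm from centre, roughly 14 mm past the far lug's outer face |
| Rod tab | neck about 6 mm clear of the near lug |
| Robot | retracted, touching nothing |

**What disagreed or was left unchecked:**
- The scene camera sat about 2–3 pixels (roughly 5 mm) off the top camera at the stand. I relied on the top camera, which matched the contact felt at the lug.
- My last comparison of two pictures, taken to show nothing was still moving, gave a largest change of 54 grey levels around the stand. I took it to be the arm's shadow or image noise and did not look further.
- In the last top picture the amber bottle and tube rack were where they started. I did not re-measure the other bench items; the arm met no unexpected force.

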